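# Level the batch hopper and tip in the brass slugs

## Robot

A 6-joint arm with a two-finger parallel gripper is mounted at the origin on a cart in front of the work surface, level with it; the furniture and walls round the work are solid. World frame = base frame: x ahead of the robot, y to its left, z up, the work surface at z = 0. Lengths are in m, angles in rad, forces in N, time in s.
With the tool pointing down it reaches from about 0.375 to 0.9 m from the base axis. Payload 3.1 kg.
Tool frame: the origin (TCP) lies at the very end of the fingers, on their centre line; the grasp point (between the pads) lies 19 mm behind it; z points along the fingers, y is the line along which they close (so a half turn about z gives the same grasp; the last joint's range is limited). The gripper opens to 85 mm and grips with 20 to 120 N. Pads are 22 mm wide; open, the fingers measure 114 mm over their backs; the gripper's body (76 mm by 85 mm) begins 54 mm behind the grasp point. The pads swing forward as they close: fully open they stand 13 mm farther back than shut.
Start: joints at [-0.178, 0.527, 1.433, -0, 1.181, -0.178], TCP at [0.625, 0, 0.231] pointing down, gripper open.
Joint ranges: [-3.08, 3.08], [-0.75, 2.2], [0.22, 2.44], [-1.43, 4.57], [0, 2.65], [-2.85, 2.85]. Speed limits (rad/s): [2.79, 2.79, 3.14, 3.14, 3.14, 3.14].

## Interface

Orientations are given as a unit quaternion [w, x, y, z].
In Python, from rig import r gives the robot as it stands.
- The arm moves only by the shell command python3 -m crank 'ROWS' [OPENING] [FORCE]. ROWS is JSON, a list of rows, each an object with "slide": the shift along the tool's x, y, z in mm, a list of three; "roll": the turn about the tool's z in degrees. In form: [{"slide": [dx, dy, dz], "roll": roll}, ...]. A call has 1 to 10 rows; each row is the pose to reach, as a shift and turn from the pose commanded when the call began, along the tool's axes at that moment; what a row does not reach only later rows make up. A row lasts 1/10 s, in which the tool goes at most 50 mm and 8.59 degrees, less where a joint would pass 70% of its speed; a pose out of reach is approached as far as the arm can. A call with a gripper value outside its range is refused whole. OPENING is the closure, from -1 (fully open) to 1 (shut), set as the call begins (- or left out, the last holds). The fingers move at their own pace and stop on an object; FORCE is the grip in N (left out, the last holds). Time passes only in rows, so rows that repeat a pose let the fingers close. It gives the time, the measured TCP pose, the force, the opening and the grip force at its end, in the units of the state.
- r.observe(): the state, without advancing time (a new reading comes with each control period).
- r.snapshot(name): name is "scene" or "side" or "wrist"; returns (picture, depth): 400x640x3 uint8, blue, green, red; 400x640 float32, m along the optical axis (not along the pixel's ray), 0 where there is no reading.
- r.calibration(name): a dict with "intrinsics" (3x3 intrinsics, pixels), "R" (3x3) and "t" (3): a world point X has camera coordinates R X + t. Camera axes: x right, y down, z forward; pixel columns grow to the right and rows downward; lengths in m; the calibration is good to about 2 mm. A picture is of the moment at which its call begins: read the wrist's pose just before it. calibration takes no time and is no camera call; for the wrist camera it gives the pose at the moment of the call.
- r.finish_job(): hands the job in; it is judged then, once.
Trained networks look in the newest picture that a camera, given by its name, has taken for a name from the list of things; names that differ only in an ending like _2 or _b are one class to them, and where a whole thing is asked for, a point or a joint stands for the part that bears it (a point fixed in the world has none). Each returns a list of dicts, best first, with "confidence" (0 to 1); they miss things now and then, are a little off and sometimes report something else, mostly with a low value. They report only what shows in the picture. A call takes as long as a camera call. They do not tell look-alikes from the thing itself.
- r.masks_of(thing, camera): "pixels" (400x640 bool, what is visible of it).
- r.landmark_of(thing, camera): "position" ([x, y, z] in m, in world coordinates, good to about 4 mm: a listed point, or the origin of a listed thing).
The state is a dict: "t": time; "q": joint angles; "joint_vel": joint speeds; "effort": joint torques, N m; "eef_pos": TCP position; "tool_rot": TCP orientation; "force": force on the tool from outside, world axes, zero at the start; "moment": the same for the moment, N m; "gripper_width": finger opening in m; "grasp_force": force on a finger pad.
Only numpy, scipy, OpenCV 4.12 (cv2) and the standard library are available. Lean on these libraries where they do the work, as an engineer would, in place of code of your own. Each camera call takes 0.05 s, during which the arm holds its last target. There are 200 camera calls.

## Task

First push the orange wedge, thin end first, under the front edge of the sagging hopper platform until the platform sits level, and leave it there. Then put all the brass slugs lying on the bench into the steel tipping pan, lift the pan by its red handle to tip them together into the blue hopper, and lower the pan back down flat; at the end every slug is in the hopper, the platform still stands level on the wedge, and the other things on the bench are left alone.

Things in the scene. Friction and masses are not known exactly. Their poses are not given: they have to be found in the camera images.
- station: The batch hopper station, fixed to the bench. Its origin lies on the bench under the middle of the platform's front edge; x points from that edge towards the rear hinge (the wedge is pushed in along +x at about y = 0), y points from the hopper towards the tipping pan, z up. A little dark post at x = 2, y = -98 mm (46 mm tall) carries a white line at level height, 23 mm up.
- platform (a joint): Tilt of the hopper platform about its rear hinge (165 mm behind the front edge), rad: 0 = level, -0.06 = sagging fully (as found), positive = front edge too high, at most +0.06. It falls back by its own weight (about 5 N at the front edge, up to 5 N more with the slugs) unless something props it.
- platform_edge (a point): Middle of the platform's front edge: a dark steel bar of 10 mm diameter, 136 mm long across, along the station's y; this point is on its axis, 21 mm above the bench when level and 11 mm when sagging. Nothing but the wedge goes under it. The hopper's front wall begins 12 mm behind it and rises to 107 mm above the bench. A red pointer at the platform's right front corner stands at the white line of the post when level.
- hopper_in (a point): Centre of the floor of the blue open hopper on the platform, inside 126 mm (station x) by 116 mm (station y), walls 76 mm above the floor, which lies 31 mm above the bench when level; the wall away from the pan is 45 mm higher.
- pan (a joint): Tipping pan angle about its hinge line, rad: 0 = down flat on its rest, grows as the handle is lifted, at most 1.2. It falls back down by its own weight (about 2 N at the handle when empty, up to 6 N loaded). Slugs slide out over the open hopper side from about 0.25 rad.
- pan_in (a point): Centre of the pan's floor behind the hinge: bright polished steel, slippery (friction about 0.2), 125 mm above the bench, inside 116 mm (station x) by 121 mm (station y), walls 18 mm above the floor on three sides, open towards the hopper, where the floor runs on 30 mm past the hinge as a spout. x and y as the station's while down.
- pan_hinge (a point): A point on the pan's hinge axis (which runs along the station's x), 121 mm above the bench, amid the pan's width.
- pan_handle (a point): Middle of the pan's red handle: a round bar of 12 mm diameter, 88 mm long along the station's x, its axis 50 mm behind the pan's rear wall, 135 mm above the bench while down, 175 mm behind the hinge line and 14 mm above it (measured with the pan down), with free space below. It may be pinched from above and turns between the fingers as the pan tips.
- wedge: Loose orange wedge, 135 mm long, 36 mm wide, 0.18 kg, origin under its middle on the bench. x points to its thin end. Its ramp rises from 3 mm at the thin end (x = +67.5 mm) by 1 in 5 to 22 mm, 95 mm back; behind that a heel block 40 mm long, 36 mm wide, 34 mm tall with black ribs, for gripping. A white line across the ramp, 64.5 mm from the thin end, lies right under the platform's edge when the platform is level. It stays where it is left under the edge.
- wedge_tip (a point): Middle of the wedge's thin end, at its underside.
- wedge_heel (a point): Centre of the wedge's heel block, at its underside (47.5 mm behind the wedge's origin).
- slug0: Brass slug, a block 28x28 mm and 24 mm tall with its sides along its x and y, about 0.15 kg; origin under its centre. Four to six such slugs are there; an absent one gives None.
- slug1: Brass slug like slug0, or absent.
- slug2: Brass slug like slug0, or absent.
- slug3: Brass slug like slug0, or absent.
- block: Grey steel workpiece 30x40x18 mm: leave it alone.
- marker: Black paint marker 132x16x16 mm, lying along its x: leave it alone.
- screwdriver: Yellow screwdriver 187x26x30 mm, lying along its x: leave it alone.
- slug4: Brass slug like slug0, or absent.
- slug5: Brass slug like slug0, or absent.
Things that resemble listed ones, but are neither listed nor needed, are in the scene too. There is more than one size of the wedge; the one meant has the size given above.

How it is judged:
By the outcome, as a careful person would: the job done as asked, in the order asked, and still so for the second after the job is handed in, with the robot touching nothing.
Of slug0, slug1, slug2, slug3, slug4, slug5 only 4 to 6 are there at a start; the rules pass over those that are not, and their reading is None.
At some moment in a run one of slug0, slug1, slug2, slug3, slug4, slug5 may be knocked a few centimetres aside while the robot is not near it.
Once in a run the grip may slacken for a moment while it holds something.
It also fails if it takes over 208 s, if anything falls off the work surface, if the arm or the gripper's body presses on something with over 40 N, if the wrist force passes 120 N, or if a joint passes its speed limit or range.

## Working session

There is one attempt and no reset: what is moved stays moved. The work goes in short steps, Python scripts to look and compute and a shell command to move; the robot and the scene stay as the last step left them, time stands still between calls to the robot, and variables do not carry over. Pictures are saved under pics/ and viewed, at most 14 in all, crops included, and the job is handed in when it is done.

```bash
ls; mkdir -p pics; cat > h.py <<'E'
import numpy as np, cv2
from rig import r
def lm(th,cam,n=4):
    try: L=r.landmark_of(th,cam)
    except Exception as e: print(th,cam,'ERR',e); return
    for d in L[:n]: print(th,cam,round(d['confidence'],2),np.round(np.array(d['position'])*1000).astype(int).tolist(), px(d['position'],cam))
def px(p,cam):
    c=r.calibration(cam); q=np.array(c['R'])@np.array(p)+np.array(c['t']); u=np.array(c['intrinsics'])@q
    return (u[:2]/u[2]).round().astype(int).tolist()
def world(dep,cam,c=None):
    c=c or r.calibration(cam); K=np.array(c['intrinsics']); v,u=np.mgrid[:400,:640]
    P=np.stack([(u-K[0,2])/K[0,0]*dep,(v-K[1,2])/K[1,1]*dep,dep],-1)
    return (P-np.array(c['t']))@np.array(c['R'])
E
python3 - <<'E'
from h import *
s=r.observe(); print(s['eef_pos'],s['tool_rot'],s['gripper_width'],s['force'])
for c in ('scene','side'):
    im,d=r.snapshot(c); cv2.imwrite(f'pics/{c}0.png',im); np.save(f'{c}0.npy',d)
    for t in ['station','platform_edge','hopper_in','pan_in','pan_hinge','pan_handle','wedge','wedge_tip','wedge_heel','slug0','block','marker','screwdriver']: lm(t,c,8)
E
```

```text
pics
[6.24286564e-01 1.19099925e-04 2.30329032e-01] [-8.88091405e-04  7.07111364e-01  7.07101365e-01 -6.24641282e-04] 0.08560835657342163 [-0.17993396 -0.61863039  1.0142858 ]
station scene 0.62 [541, -271, -2] [432, 280]
station scene 0.33 [462, 113, -3] [294, 244]
platform_edge scene 0.78 [545, -270, 14] [434, 274]
platform_edge scene 0.18 [542, -269, -3] [432, 279]
hopper_in scene 0.83 [613, -266, 25] [441, 255]
pan_in scene 0.62 [620, -132, 125] [401, 208]
pan_handle scene 0.57 [614, -21, 135] [363, 193]
pan_handle scene 0.46 [660, 277, 2] [286, 189]
wedge scene 0.83 [408, -103, 0] [353, 287]
wedge scene 0.81 [494, 85, 0] [308, 240]
wedge_tip scene 0.68 [410, -8, 0] [321, 272]
wedge_tip scene 0.6 [548, 40, 0] [331, 235]
wedge_heel scene 0.82 [405, -160, -2] [372, 298]
wedge_heel scene 0.71 [462, 110, -2] [295, 244]
wedge_heel scene 0.22 [660, 277, 1] [286, 190]
slug0 scene 0.68 [580, 381, 0] [246, 192]
slug0 scene 0.63 [436, 280, -2] [242, 229]
slug0 scene 0.57 [542, 293, -1] [261, 208]
slug0 scene 0.52 [422, 171, -1] [270, 245]
block scene 0.67 [658, 276, 2] [286, 190]
marker sc
[... 650 characters left out ...]
] [273, 219]
wedge_tip side 0.8 [414, -8, -1] [382, 219]
wedge_tip side 0.69 [546, 38, 2] [331, 212]
wedge_tip side 0.19 [491, 82, -1] [342, 230]
wedge_heel side 0.79 [457, 114, 1] [348, 242]
wedge_heel side 0.7 [407, -155, 0] [403, 189]
slug0 side 0.7 [425, 170, -1] [350, 262]
slug0 side 0.65 [426, 374, 0] [310, 326]
slug0 side 0.61 [434, 275, 2] [327, 291]
slug0 side 0.5 [579, 376, -2] [250, 299]
slug0 side 0.48 [538, 289, -6] [286, 280]
slug0 side 0.29 [453, 113, 0] [350, 243]
block side 0.65 [654, 272, -2] [249, 256]
block side 0.16 [620, -264, 25] [353, 143]
marker side 0.53 [667, 140, 1] [273, 221]
marker side 0.21 [458, 114, 2] [348, 242]
screwdriver side 0.63 [513, 458, 3] [253, 339]
```

View pics/scene0.png

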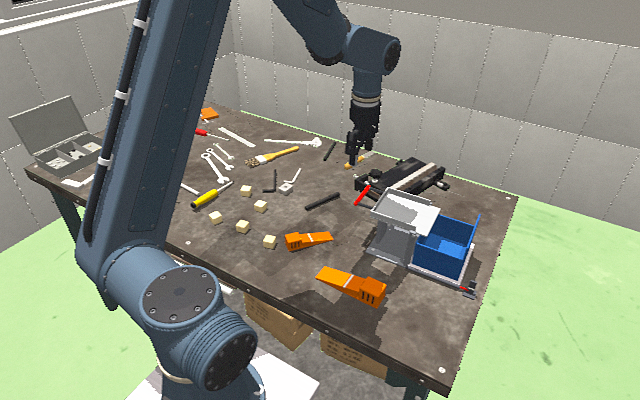

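View pics/side0.png

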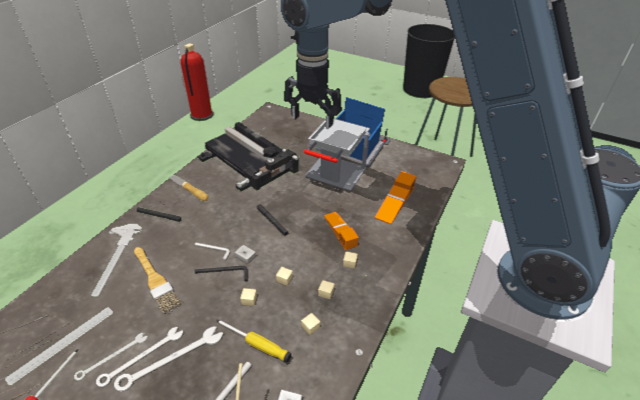

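Five slugs show (scene 246,190; 260,206; 242,226; 215,217; 269,241). There are two orange wedges: A with heel at scene (372,298) and B with heel at (295,244). Heel to tip measures about 150 mm for A and 114 mm for B, and the description gives 115 mm, so B should be the one meant. I'll check that with an enlarged crop and with depth.

```bash
python3 - <<'E'
from h import *
im=cv2.imread('pics/side0.png'); 
cv2.imwrite('pics/wedges.png',cv2.resize(im[160:260,310:440],None,fx=5,fy=5,interpolation=cv2.INTER_CUBIC))
for c in ('scene','side'):
    im=cv2.imread(f'pics/{c}0.png'); d=np.load(f'{c}0.npy'); W=world(d,c)*1000
    hsv=cv2.cvtColor(im,cv2.COLOR_BGR2HSV)
    def comps(m,name,amin):
        n,l,st,_=cv2.connectedComponentsWithStats(m.astype(np.uint8))
        for i in range(1,n):
            if st[i,4]<amin: continue
            P=W[l==i]; R=cv2.minAreaRect(P[:,:2].astype(np.float32))
            print(c,name,st[i,:5].tolist(),'rect',np.round(R[0]),np.round(R[1]),round(R[2],1),'zmax',np.percentile(P[:,2],[5,95]).round())
    B=(W[...,2]>3)&(W[...,2]<60)&(d>0)&(W[...,0]>330)&(W[...,0]<800)&(abs(W[...,1])<520)
    h,s,v=hsv[...,0],hsv[...,1],hsv[...,2]
    comps(B&(h>5)&(h<18)&(s>180),'orange',60)
    comps((W[...,2]>18)&(W[...,2]<32)&B&(h>18)&(h<32)&(s>40)&(s<170)&(v>120),'slugtop',15)
    comps((h>100)&(h<125)&(s>120)&(d>0)&(W[...,2]>95)&(W[...,1]<-150)&(W[...,0]>450)&(W[...,0]<750),'hopper',15)
    comps(((h<5)|(h>175))&(s>180)&(d>0)&(W[...,2]>100)&(W[...,0]>500),'handle',15)
E
```

```text
scene orange [285, 232, 47, 19, 418] rect [490.  83.] [ 41. 135.] 52.7 zmax [ 4. 33.]
scene orange [320, 275, 66, 34, 901] rect [ 404. -102.] [163.  54.] 89.2 zmax [ 5. 46.]
scene slugtop [240, 189, 10, 4, 15] rect [562. 372.] [10. 29.] 34.2 zmax [19. 23.]
scene slugtop [254, 203, 12, 6, 17] rect [527. 284.] [19. 34.] 41.1 zmax [19. 23.]
scene slugtop [236, 220, 12, 9, 27] rect [429. 276.] [26. 28.] 5.9 zmax [19. 26.]
scene slugtop [263, 235, 13, 9, 33] rect [420. 170.] [27. 28.] 19.7 zmax [18. 26.]
scene hopper [416, 214, 64, 47, 317] rect [ 611. -267.] [140. 120.] 1.8 zmax [ 96. 146.]
scene handle [354, 185, 16, 21, 93] rect [605. -21.] [96. 10.] 1.6 zmax [134. 142.]
side orange [390, 171, 26, 29, 454] rect [ 405. -139.] [89. 49.] 87.5 zmax [19. 45.]
side orange [325, 212, 20, 15, 126] rect [524.  61.] [37. 57.] 53.0 zmax [ 4. 14.]
side orange [333, 225, 26, 25, 259] rect [471. 105.] [35. 76.] 51.1 zmax [ 5. 33.]
side slugtop [344, 252, 14, 12, 116] rect [425. 173.] [28. 30.] 16.2 zmax [20. 25.]
side slugtop [277, 267, 16, 13, 136] rect [538. 292.] [28. 30.] 5.5 zmax [19. 25.]
side slugtop [319, 280, 16, 14, 141] rect [435. 279.] [28. 30.] 8.6 zmax [20. 25.]
side slugtop [241, 288, 15, 14, 151] rect [577. 381.] [29. 30.] 18.9 zmax [20. 25.]
side slugtop [302, 313, 18, 17, 159] rect [423. 374.] [28. 29.] 66.5 zmax [19. 25.]
side hopper [336, 97, 49, 24, 574] rect [ 628. -317.] [147.  59.] 24.5 zmax [ 98. 143.]
side hopper [368, 132, 8, 9, 15] rect [ 548. -226.] [ 5. 61.] 4.7 zmax [ 96. 108.]
side handle [304, 150, 33, 13, 131] rect [611. -16.] [96. 14.] 2.9 zmax [133. 141.]
```

View pics/wedges.png

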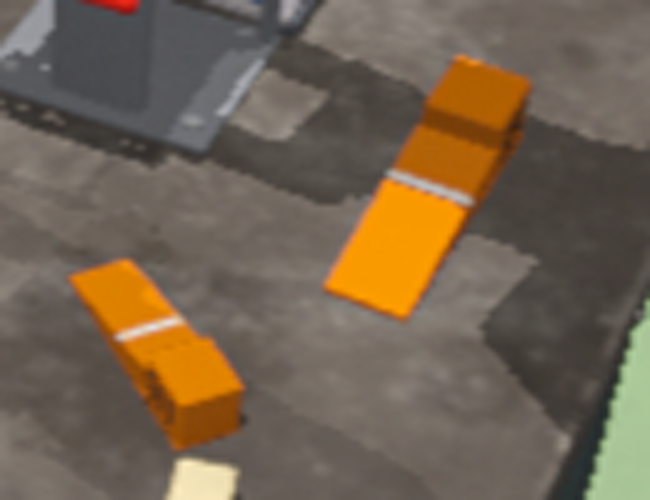

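The crop shows both wedges with a white line. B, at crop (155,350), is the small one. Depth gives 135×~36×34 mm for B and 163×54×46 mm for A, so B is the one. I'll move above B's heel and check from near.

```bash
python3 -m crank '[{"slide":[60,-80,40],"roll":-20},{"slide":[112,-165,110],"roll":-40},{"slide":[112,-165,110],"roll":-51.5},{"slide":[112,-165,110],"roll":-51.5},{"slide":[112,-165,110],"roll":-51.5},{"slide":[112,-165,110],"roll":-51.5},{"slide":[112,-165,110],"roll":-51.5},{"slide":[112,-165,110],"roll":-51.5},{"slide":[112,-165,110],"roll":-51.5}]' -1
python3 - <<'E'
from h import *
print(r.observe()['eef_pos'],r.observe()['tool_rot'],r.observe()['q'])
c=r.calibration('wrist'); im,d=r.snapshot('wrist'); cv2.imwrite('pics/w1.png',im)
W=world(d,'wrist',c)*1000; hsv=cv2.cvtColor(im,cv2.COLOR_BGR2HSV)
m=(hsv[...,0]>5)&(hsv[...,0]<18)&(hsv[...,1]>180)&(W[...,2]>26)&(W[...,2]<45)&(d>0)
P=W[m]; print(len(P))
if len(P)>5: print(cv2.minAreaRect(P[:,:2].astype(np.float32)))
lm('wedge_heel','wrist');lm('wedge_tip','wrist')
E
```

```text
t: 2.3
eef_pos: [0.4613, 0.1117, 0.1218]
tool_rot: [0.001, 0.331, 0.944, 0.0]
force: [0.8, 0.2, 0.9]
gripper_width: 0.0855
grasp_force: 0.0
[0.46133068 0.11171807 0.12178337] [1.01268717e-03 3.30966513e-01 9.43641891e-01 3.51953148e-04] [ 1.56228898e-03  5.09606435e-01  1.90786480e+00 -1.42924675e-05
  7.21977236e-01 -8.94567662e-01]
3597
((426.98077392578125, -24.958160400390625), (326.03466796875, 56.63603591918945), 79.65657043457031)
wedge_heel wrist 0.78 [406, -158, -2] [78, 312]
wedge_tip wrist 0.87 [409, -2, 6] [184, 230]
wedge_tip wrist 0.56 [548, 41, 0] [318, 302]
```

View pics/w1.png

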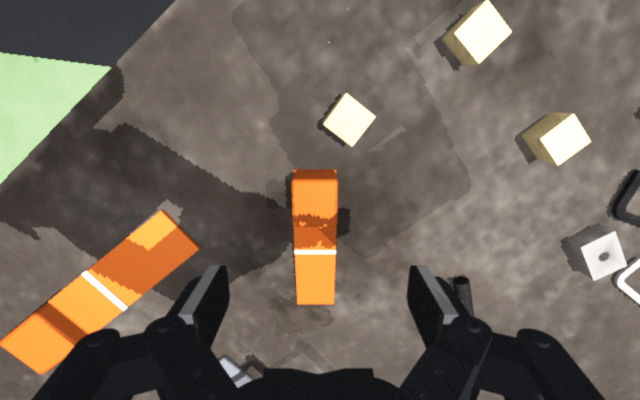

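The wrist view shows B upright at column ~315, heel at (314,190) and white line at (315,252), centred between the fingers (column 318). A quick depth check on the heel, then I'll descend.

```bash
python3 - <<'E'
from h import *
c=r.calibration('wrist'); im,d=r.snapshot('wrist')
W=world(d,'wrist',c)*1000; hsv=cv2.cvtColor(im,cv2.COLOR_BGR2HSV)
m=(hsv[...,0]>5)&(hsv[...,0]<18)&(hsv[...,1]>180)&(d>0); m[:,:260]=0;m[:,360:]=0
for lo,hi in((30,40),(2,40)):
    P=W[m&(W[...,2]>lo)&(W[...,2]<hi)]; print(cv2.minAreaRect(P[:,:2].astype(np.float32)))
# slug tops
l=(W[...,2]>20)&(W[...,2]<30)&(hsv[...,0]>15)&(hsv[...,0]<35)&(hsv[...,2]>150)&(d>0)
n,lab,st,_=cv2.connectedComponentsWithStats(l.astype(np.uint8))
for i in range(1,n):
    if st[i,4]>200: print(st[i].tolist(),cv2.minAreaRect(W[lab==i][:,:2].astype(np.float32)))
E
```

```text
((455.4565124511719, 111.39894104003906), (35.7010498046875, 39.463504791259766), 51.615291595458984)
((492.6986999511719, 81.70256042480469), (36.06596374511719, 134.95947265625), 51.14293670654297)
[454, 0, 58, 64, 1948] ((433.69439697265625, 276.07659912109375), (28.5140323638916, 29.28652000427246), 7.44351053237915)
[324, 93, 52, 54, 1471] ((423.3861999511719, 170.01058959960938), (28.09181022644043, 27.97491455078125), 14.487361907958984)
[537, 114, 54, 52, 1494] ((536.5794067382812, 289.0721740722656), (29.002229690551758, 28.750102996826172), 4.43253755569458)
[88, 270, 46, 36, 262] ((406.31341552734375, -84.23114776611328), (46.37934494018555, 9.489356994628906), 0.005018186289817095)
[50, 276, 73, 56, 2127] ((405.47442626953125, -112.52398681640625), (39.64780044555664, 47.048709869384766), 88.9119873046875)
```

```bash
python3 -m crank '[{"slide":[4.3,-3.9,40],"roll":0},{"slide":[4.3,-3.9,80],"roll":0},{"slide":[4.3,-3.9,105],"roll":0},{"slide":[4.3,-3.9,115],"roll":0},{"slide":[4.3,-3.9,115],"roll":0},{"slide":[4.3,-3.9,115],"roll":0}]' -1
python3 -m crank '[{"slide":[0,0,0],"roll":0},{"slide":[0,0,0],"roll":0},{"slide":[0,0,0],"roll":0},{"slide":[0,0,0],"roll":0},{"slide":[0,0,0],"roll":0},{"slide":[0,0,0],"roll":0},{"slide":[0,0,0],"roll":0},{"slide":[0,0,0],"roll":0}]' 1 80
```

```text
t: 3.1
eef_pos: [0.4548, 0.1116, 0.0069]
tool_rot: [0.001, 0.33, 0.944, 0.0]
force: [0.3, 0.1, 0.4]
gripper_width: 0.0849
grasp_force: 0.0
t: 3.9
eef_pos: [0.4549, 0.1118, 0.0074]
tool_rot: [0.001, 0.33, 0.944, 0.0]
force: [0.6, 0.8, 8.0]
gripper_width: 0.0348
grasp_force: 80.8
```

```bash
python3 -m crank '[{"slide":[0,0,-40],"roll":0},{"slide":[0,0,-75],"roll":0},{"slide":[20,-55,-80],"roll":0},{"slide":[-5,-95,-80],"roll":-6},{"slide":[-35,-130,-80],"roll":-12},{"slide":[-65,-165,-80],"roll":-18},{"slide":[-95,-200,-80],"roll":-24},{"slide":[-125,-240,-80],"roll":-30},{"slide":[-155,-275,-80],"roll":-36},{"slide":[-185,-310,-80],"roll":-40.5}]'
python3 - <<'E'
from h import *
s=r.observe(); print(s['gripper_width'],s['grasp_force'])
E
```

```text
t: 4.9
eef_pos: [0.4052, -0.248, 0.0864]
tool_rot: [-0.0, -0.019, 1.0, 0.0]
force: [0.3, 0.4, -0.4]
gripper_width: 0.035
grasp_force: 80.5
0.03498871586544512 80.47962069511414
```

```bash
python3 -m crank '[{"slide":[0,-15,0],"roll":0},{"slide":[0,-20,0],"roll":0},{"slide":[0,-20,0],"roll":0},{"slide":[0,-20,0],"roll":0}]'
python3 - <<'E'
from h import *
print(r.observe()['eef_pos'])
c=r.calibration('wrist'); im,d=r.snapshot('wrist'); cv2.imwrite('pics/w2.png',im)
W=world(d,'wrist',c)*1000; hsv=cv2.cvtColor(im,cv2.COLOR_BGR2HSV)
for t in ('platform_edge','hopper_in','wedge_tip','wedge_heel','station'): lm(t,'wrist')
np.save('w2.npy',W)
E
```

```text
t: 5.3
eef_pos: [0.4057, -0.2637, 0.0861]
tool_rot: [-0.001, -0.018, 1.0, 0.001]
force: [0.4, 0.5, -1.9]
gripper_width: 0.0345
grasp_force: 80.7
[ 0.4057469  -0.26366563  0.08605277]
wedge_heel wrist 0.86 [404, -264, 78] [322, 255]
```

View pics/w2.png

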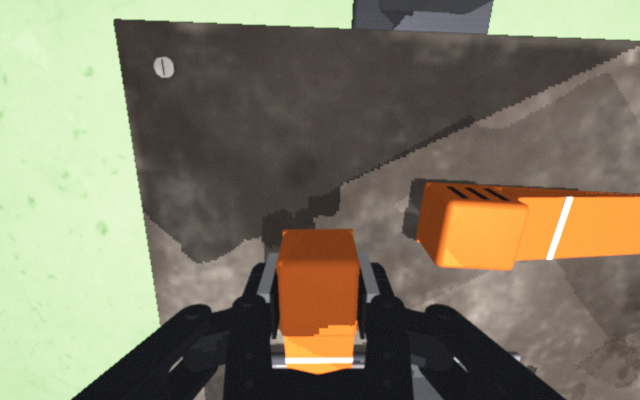

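The wrist camera faces away from the station: it shows the held wedge at (318,280) and the decoy heel at (480,230). I'll correct y, set the wedge down and check with the fixed cameras.

```bash
python3 -m crank '[{"slide":[0,-9,30],"roll":0},{"slide":[0,-9,60],"roll":0},{"slide":[0,-9,75],"roll":0},{"slide":[0,-9,79],"roll":0},{"slide":[0,-9,79],"roll":0},{"slide":[0,-9,79],"roll":0}]'
python3 - <<'E'
from h import *
for c in ('scene','side'):
    im,d=r.snapshot(c); W=world(d,c)*1000
    y0,x0=(250,380) if c=='scene' else (120,340)
    cv2.imwrite(f'pics/{c}2.png',cv2.resize(im[y0:y0+75,x0:x0+110],None,fx=5,fy=5,interpolation=cv2.INTER_CUBIC))
    for t in ('platform_edge','wedge_tip','wedge_heel','station','pan_handle'): lm(t,c,2)
    hsv=cv2.cvtColor(im,cv2.COLOR_BGR2HSV)
    m=(hsv[...,0]>5)&(hsv[...,0]<18)&(hsv[...,1]>180)&(d>0)&(W[...,1]<-200)&(W[...,2]>2)&(W[...,2]<50)
    P=W[m]; print(len(P),cv2.minAreaRect(P[:,:2].astype(np.float32)))
a=cv2.imread('pics/scene2.png');b=cv2.imread('pics/side2.png');cv2.imwrite('pics/both2.png',np.vstack([a[:300],b[:300]]))
E
```

```text
t: 6.2
eef_pos: [0.4073, -0.275, 0.0076]
tool_rot: [0.0, -0.018, 1.0, -0.0]
force: [-0.8, -0.5, -1.0]
gripper_width: 0.0351
grasp_force: 80.8
platform_edge scene 0.84 [543, -269, 9] [433, 276]
wedge_tip scene 0.7 [412, -8, 2] [321, 271]
wedge_tip scene 0.51 [616, -197, 123] [423, 218]
wedge_heel scene 0.83 [405, -157, -2] [371, 297]
wedge_heel scene 0.55 [411, -274, 0] [416, 315]
pan_handle scene 0.64 [610, -20, 132] [362, 195]
328 ((416.7651062011719, -274.08123779296875), (65.34208679199219, 35.417293548583984), 3.58566951751709)
platform_edge side 0.69 [542, -265, 13] [375, 153]
wedge_tip side 0.79 [524, -268, -1] [380, 158]
wedge_tip side 0.59 [410, -9, 2] [384, 219]
wedge_heel side 0.88 [410, -272, 3] [415, 167]
wedge_heel side 0.7 [409, -156, 2] [402, 189]
station side 0.73 [538, -270, 2] [377, 155]
pan_handle side 0.79 [611, -20, 137] [320, 155]
184 ((456.1080017089844, -270.7762145996094), (41.019989013671875, 134.4170379638672), 89.89392852783203)
```

View pics/both2.png

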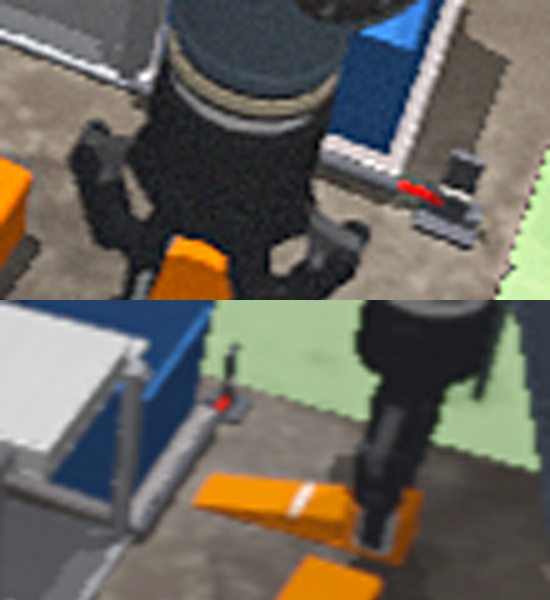

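Tip at about (524,-269), on the line to the edge at (542,-267); the red pointer sits below the white line (sagging). Pushing in.

```bash
python3 -m crank '[{"slide":[-15,0,0],"roll":0},{"slide":[-25,0,0],"roll":0},{"slide":[-35,0,0],"roll":0},{"slide":[-45,0,0],"roll":0},{"slide":[-55,0,0],"roll":0},{"slide":[-63,0,0],"roll":0},{"slide":[-70,0,0],"roll":0},{"slide":[-75,0,0],"roll":0},{"slide":[-75,0,0],"roll":0},{"slide":[-75,0,0],"roll":0}]'
python3 - <<'E'
from h import *
for c in ('scene','side'):
    im,d=r.snapshot(c); W=world(d,c)*1000
    y0,x0=(250,400) if c=='scene' else (120,350)
    cv2.imwrite(f'pics/{c}3.png',cv2.resize(im[y0:y0+60,x0:x0+90],None,fx=6,fy=6,interpolation=cv2.INTER_CUBIC))
    for t in ('platform_edge','wedge_tip','wedge_heel'): lm(t,c,2)
    if c=='scene':
      for dx in (0,):
        print('line px', px([.542,-.366,.023],'scene'))
a=cv2.imread('pics/scene3.png');b=cv2.imread('pics/side3.png');cv2.imwrite('pics/both3.png',np.vstack([a[:300],b[:300]]))
E
```

```text
t: 7.8
eef_pos: [0.4773, -0.2696, 0.0075]
tool_rot: [-0.005, -0.018, 1.0, 0.003]
force: [-11.8, 1.7, 11.7]
gripper_width: 0.0348
grasp_force: 82.5
platform_edge scene 0.63 [543, -269, 18] [433, 274]
wedge_tip scene 0.76 [409, -5, 1] [320, 271]
wedge_heel scene 0.66 [407, -162, 0] [373, 297]
line px [471, 288]
platform_edge side 0.64 [425, 376, 2] [309, 327]
platform_edge side 0.57 [541, -265, 19] [376, 152]
wedge_tip side 0.91 [411, -6, 4] [383, 219]
wedge_heel side 0.97 [404, -157, 0] [404, 189]
wedge_heel side 0.78 [481, -268, 0] [393, 162]
```

View pics/both3.png

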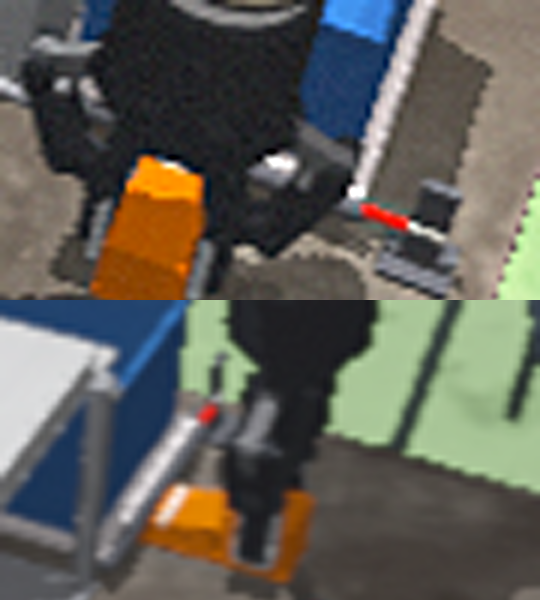

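The white line still lies about 13 mm in front of the edge, and the pointer is just under level.

```bash
python3 -m crank '[{"slide":[-4,0,0],"roll":0},{"slide":[-8,0,0],"roll":0},{"slide":[-11,0,0],"roll":0},{"slide":[-11,0,0],"roll":0},{"slide":[-11,0,0],"roll":0},{"slide":[-11,0,0],"roll":0}]'
python3 - <<'E'
from h import *
for c in ('scene','side'):
    im,d=r.snapshot(c)
    y0,x0=(250,400) if c=='scene' else (120,350)
    cv2.imwrite(f'pics/{c}4.png',cv2.resize(im[y0:y0+60,x0:x0+90],None,fx=6,fy=6,interpolation=cv2.INTER_CUBIC))
    for t in ('platform_edge','wedge_heel'): lm(t,c,2)
a=cv2.imread('pics/scene4.png');b=cv2.imread('pics/side4.png');cv2.imwrite('pics/both4.png',np.vstack([a[:300],b[:300]]))
E
```

```text
t: 8.8
eef_pos: [0.4877, -0.2693, 0.0075]
tool_rot: [-0.005, -0.018, 1.0, 0.003]
force: [-13.3, 0.8, 12.4]
gripper_width: 0.0346
grasp_force: 82.4
platform_edge scene 0.71 [543, -268, 22] [433, 273]
wedge_heel scene 0.73 [406, -160, -3] [372, 297]
wedge_heel scene 0.71 [434, 282, -1] [242, 228]
platform_edge side 0.56 [542, -261, 23] [375, 151]
wedge_heel side 0.57 [406, -157, 4] [404, 188]
wedge_heel side 0.55 [490, -269, 1] [391, 160]
```

View pics/both4.png

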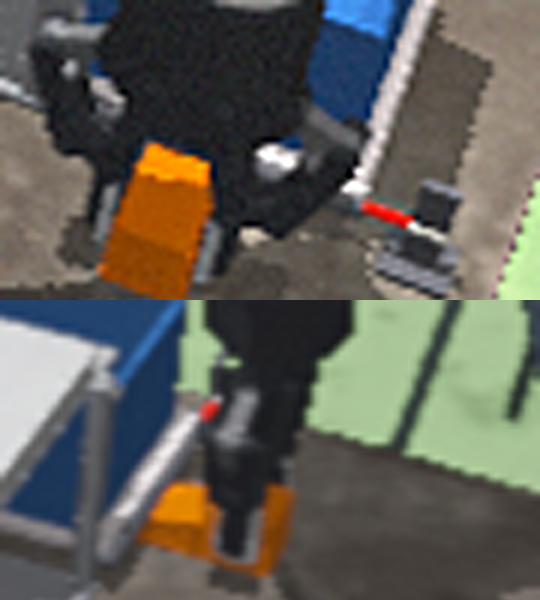

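```bash
python3 -m crank '[{"slide":[-1.5,0,0],"roll":0},{"slide":[-3,0,0],"roll":0},{"slide":[-3,0,0],"roll":0},{"slide":[-3,0,0],"roll":0}]'
python3 -m crank '[{"slide":[0,0,0],"roll":0},{"slide":[0,0,0],"roll":0},{"slide":[0,0,0],"roll":0},{"slide":[0,0,0],"roll":0},{"slide":[0,0,-40],"roll":0},{"slide":[10,0,-90],"roll":0},{"slide":[40,0,-130],"roll":0},{"slide":[70,0,-160],"roll":0},{"slide":[70,0,-160],"roll":0},{"slide":[70,0,-160],"roll":0}]' -1
python3 - <<'E'
from h import *
for c in ('scene','side'):
    im,d=r.snapshot(c); np.save(f'{c}5.npy',d); cv2.imwrite(f'pics/{c}5.png',im)
    W=world(d,c)*1000
    for t in ('platform_edge','wedge_heel','wedge'): lm(t,c,3)
    hsv=cv2.cvtColor(im,cv2.COLOR_BGR2HSV)
    m=(hsv[...,0]>5)&(hsv[...,0]<18)&(hsv[...,1]>180)&(d>0)&(W[...,1]<-200)&(W[...,2]>31)&(W[...,2]<50)
    P=W[m]; print(len(P),cv2.minAreaRect(P[:,:2].astype(np.float32)))
im=cv2.imread('pics/side5.png');b=cv2.resize(im[125:175,350:430],None,fx=7,fy=7,interpolation=cv2.INTER_CUBIC)
im=cv2.imread('pics/scene5.png');a=cv2.resize(im[265:305,405:485],None,fx=7,fy=7,interpolation=cv2.INTER_CUBIC)
cv2.imwrite('pics/both5.png',np.vstack([a[:245],b]))
E
```

```text
t: 9.5
eef_pos: [0.4903, -0.2692, 0.0075]
tool_rot: [-0.006, -0.018, 1.0, 0.003]
force: [-15.2, -0.5, 12.4]
gripper_width: 0.0344
grasp_force: 82.6
t: 10.5
eef_pos: [0.4264, -0.2749, 0.1681]
tool_rot: [0.001, -0.017, 1.0, -0.001]
force: [0.4, -0.6, 0.5]
gripper_width: 0.0856
grasp_force: 0.0
platform_edge scene 0.6 [543, -267, 21] [433, 272]
wedge_heel scene 0.98 [406, -159, -2] [372, 297]
wedge_heel scene 0.55 [493, -269, -2] [425, 291]
wedge scene 0.87 [402, -100, 0] [350, 288]
wedge scene 0.57 [538, -267, 0] [431, 279]
wedge scene 0.33 [666, 138, -1] [323, 203]
22 ((484.6583251953125, -268.85943603515625), (32.5366325378418, 35.40742111206055), 0.6638220548629761)
platform_edge side 0.65 [541, -264, 19] [376, 152]
platform_edge side 0.21 [657, 272, 0] [248, 255]
wedge_heel side 0.86 [492, -270, -1] [390, 160]
wedge_heel side 0.63 [410, -156, 2] [402, 188]
wedge side 0.86 [403, -92, 3] [397, 201]
wedge side 0.66 [539, -268, 0] [376, 156]
14 ((488.2900695800781, -263.2515869140625), (40.161293029785156, 31.25312042236328), 83.16779327392578)
```

View pics/both5.png

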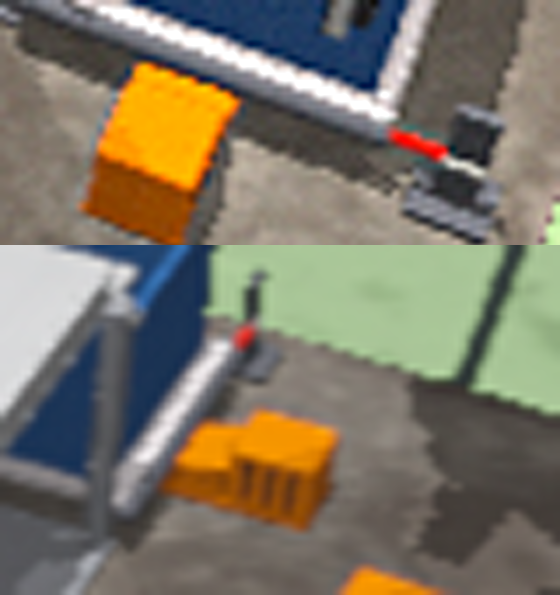

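The pointer meets the white line, the white ramp line is hidden under the edge, and the heel is at about x=492 as computed. The platform looks level; I'll check it again later. On to the slugs.

```bash
cat >> h.py <<'E'
def heading():
    from scipy.spatial.transform import Rotation as R
    w,x,y,z=r.observe()['tool_rot']; return R.from_quat([x,y,z,w]).as_matrix()
def slide_to(p):  # p mm world -> tool slide
    M=heading(); e=np.array(r.observe()['eef_pos'])*1000
    return (M.T@(np.array(p,float)-e)).round(1)
def slugs(cam='wrist',save=None):
    c=r.calibration(cam); im,d=r.snapshot(cam)
    if save: cv2.imwrite(save,im)
    W=world(d,cam,c)*1000; hsv=cv2.cvtColor(im,cv2.COLOR_BGR2HSV)
    l=(W[...,2]>20)&(W[...,2]<30)&(hsv[...,0]>15)&(hsv[...,0]<35)&(hsv[...,1]<170)&(hsv[...,2]>120)&(d>0)
    n,lab,st,ce=cv2.connectedComponentsWithStats(l.astype(np.uint8)); M=heading(); ty=np.degrees(np.arctan2(M[1,1],M[0,1]))
    print('tool y heading',ty.round(1),np.round(r.observe()['eef_pos'],4))
    for i in range(1,n):
        if st[i,4]<150: continue
        C,S,a=cv2.minAreaRect(W[lab==i][:,:2].astype(np.float32))
        if not(24<min(S) and max(S)<34): continue
        da=(a-ty+45)%90-45
        print('slug px',ce[i].round(),'at',np.round(C,1),'ang',round(a,1),'roll',round(-da,1),'slide to z4',slide_to([*C,4]))
E
python3 -m crank '[{"slide":[-1,45,5],"roll":0},{"slide":[-3,90,10],"roll":0},{"slide":[-4,140,20],"roll":0},{"slide":[-5,190,30],"roll":0},{"slide":[-6,240,40],"roll":0},{"slide":[-8,290,48],"roll":0},{"slide":[-10,340,48],"roll":-4},{"slide":[-11,390,48],"roll":-8},{"slide":[-12,430,48],"roll":-12.5},{"slide":[-12,445,48],"roll":-12.5}]' -1
python3 -m crank '[{"slide":[0,0,0],"roll":0},{"slide":[0,0,0],"roll":0}]' -1 50
python3 -c "
from h import *
slugs()"
```

```text
t: 11.9
eef_pos: [0.4221, 0.1744, 0.119]
tool_rot: [0.0, -0.129, 0.992, 0.0]
force: [1.1, -0.6, 0.0]
gripper_width: 0.0855
grasp_force: 0.0
t: 12.1
eef_pos: [0.4224, 0.1708, 0.119]
tool_rot: [-0.0, -0.127, 0.992, -0.0]
force: [1.5, -0.2, -0.5]
gripper_width: 0.0851
grasp_force: 0.0
tool y heading 104.5 [0.4224 0.1702 0.1191]
slug px [317. 206.] at [423.4 169.6] ang 14.6 roll -0.1 slide to z4 [ -0.9  -0.8 115.1]
slug px [435. 247.] at [433.6 275.4] ang 8.2 roll 6.3 slide to z4 [-37.2  99.  115. ]
slug px [544. 260.] at [421.7 370.3] ang 69.3 roll 35.2 slide to z4 [-49.4 193.9 115. ]
slug px [407. 345.] at [536.9 288.4] ang 3.8 roll 10.7 slide to z4 [-140.5   85.8  115. ]
```

```bash
python3 -m crank '[{"slide":[-0.9,-0.8,45],"roll":0},{"slide":[-0.9,-0.8,90],"roll":0},{"slide":[-0.9,-0.8,110],"roll":0},{"slide":[-0.9,-0.8,114],"roll":0},{"slide":[-0.9,-0.8,114],"roll":0}]' -1
python3 -m crank '[{"slide":[0,0,0],"roll":0},{"slide":[0,0,0],"roll":0},{"slide":[0,0,0],"roll":0},{"slide":[0,0,0],"roll":0},{"slide":[0,0,0],"roll":0},{"slide":[0,0,0],"roll":0},{"slide":[0,0,0],"roll":0},{"slide":[0,0,-50],"roll":0},{"slide":[0,0,-100],"roll":0},{"slide":[0,0,-150],"roll":0}]' 1 60
python3 - <<'E'
from h import *
im,d=r.snapshot('scene')
W=world(np.where(d>0,d,0),'scene')*1000
# pan floor / tilt check
for t in('pan_in','pan_hinge','pan_handle'): lm(t,'scene')
im,d=r.snapshot('side')
for t in('pan_in','pan_hinge','pan_handle'): lm(t,'side')
print(slide_to([583,-114,240]),slide_to([583,-114,130]))
E
```

```text
t: 12.65
eef_pos: [0.4235, 0.1691, 0.0049]
tool_rot: [-0.001, -0.125, 0.992, -0.0]
force: [0.2, -0.5, 0.0]
gripper_width: 0.0853
grasp_force: 0.0
t: 13.65
eef_pos: [0.4225, 0.1701, 0.1562]
tool_rot: [-0.001, -0.126, 0.992, -0.0]
force: [0.5, 0.8, -1.1]
gripper_width: 0.0264
grasp_force: 59.8
pan_in scene 0.6 [620, -133, 125] [401, 208]
pan_in scene 0.19 [516, 461, 3] [215, 194]
pan_hinge scene 0.84 [616, -196, 119] [422, 219]
pan_hinge scene 0.55 [542, -266, 0] [431, 278]
pan_handle scene 0.83 [610, -21, 132] [362, 195]
pan_in side 0.78 [616, -133, 125] [338, 138]
pan_hinge side 0.96 [614, -191, 120] [347, 130]
pan_hinge side 0.72 [540, -268, -1] [376, 157]
pan_hinge side 0.65 [544, -264, 20] [375, 151]
pan_handle side 0.56 [610, -21, 139] [321, 154]
[ -84.3 -315.2  -86.7] [ -84.8 -315.2   23.3]
```

```bash
python3 -m crank '[{"slide":[-8,-30,-25],"roll":0},{"slide":[-20,-75,-50],"roll":3},{"slide":[-32,-122,-50],"roll":6},{"slide":[-44,-168,-50],"roll":9},{"slide":[-56,-215,-50],"roll":12.5},{"slide":[-68,-260,-50],"roll":12.5},{"slide":[-78,-300,-50],"roll":12.5},{"slide":[-82,-313.5,-50],"roll":12.5},{"slide":[-82,-313.5,-50],"roll":12.5},{"slide":[-82,-313.5,-50],"roll":12.5}]'
python3 - <<'E'
from h import *
print(heading()[:,1],slide_to([580,-113,131]))
c=r.calibration('wrist');im,d=r.snapshot('wrist'); cv2.imwrite('pics/w6.png',im)
W=world(d,'wrist',c)*1000
m=(d>0)&(abs(W[...,2]-125)<5)&(W[...,0]>500)&(W[...,0]<720)&(W[...,1]<-40)&(W[...,1]>-260)
P=W[m]; print(len(P),P.min(0),P.max(0)); print(cv2.minAreaRect(P[:,:2].astype(np.float32)))
m=(d>0)&(abs(W[...,2]-143)<4)&(W[...,0]>500)&(W[...,0]<720)&(W[...,1]<-30)&(W[...,1]>-260)
P=W[m]; print(len(P),np.percentile(P,[1,99],axis=0))
for t in('pan_in','pan_hinge','pan_handle'): lm(t,'wrist')
E
```

```text
t: 15.05
eef_pos: [0.5797, -0.1115, 0.2035]
tool_rot: [-0.002, -0.017, 1.0, 0.001]
force: [0.7, -0.1, -1.1]
gripper_width: 0.0265
grasp_force: 60.0
[-0.03468049  0.99939489  0.00266838] [-0.6 -1.7 72.5]
18119 [ 540.72694297 -228.45419417  120.17449826] [675.03642642 -73.75669717 129.99419788]
((606.4244384765625, -149.88034057617188), (133.69195556640625, 154.89410400390625), 1.3543944358825684)
2434 [[ 549.77316283 -195.58758157  139.05093697]
 [ 673.99503689  -35.93701861  144.48523571]]
pan_in wrist 0.69 [613, -134, 127] [287, 253]
pan_in wrist 0.44 [533, -265, 2] [176, 127]
pan_hinge wrist 0.73 [538, -270, 22] [163, 133]
pan_hinge wrist 0.68 [615, -194, 119] [215, 247]
pan_handle wrist 0.57 [611, -20, 135] [437, 259]
```

View pics/w6.png

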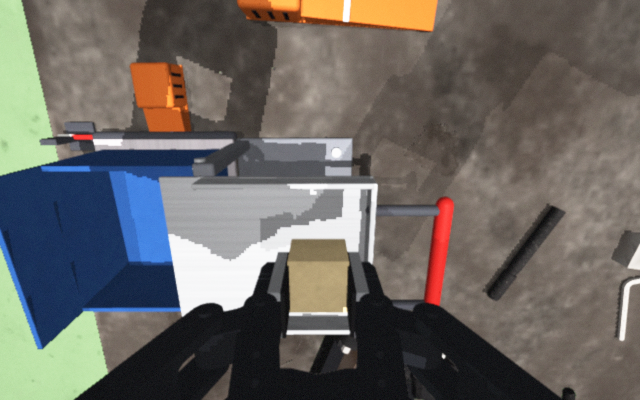

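The view shows the slug held over the pan's near corner; handle at (440,250), wedge at (160,95) with its line under the edge, and pointer at (80,137). Lower and release with a small opening.

```bash
python3 -m crank '[{"slide":[-0.5,-1.7,30],"roll":0},{"slide":[-0.5,-1.7,55],"roll":0},{"slide":[-0.5,-1.7,68],"roll":0},{"slide":[-0.5,-1.7,73],"roll":0},{"slide":[-0.5,-1.7,73],"roll":0},{"slide":[-0.5,-1.7,73],"roll":0}]'
python3 -m crank '[{"slide":[0,0,0],"roll":0},{"slide":[0,0,0],"roll":0},{"slide":[0,0,0],"roll":0},{"slide":[0,0,-20],"roll":0},{"slide":[0,0,-65],"roll":0},{"slide":[0,0,-80],"roll":0}]' 0.15
python3 - <<'E'
from h import *
c=r.calibration('wrist');im,d=r.snapshot('wrist'); cv2.imwrite('pics/w7.png',im)
W=world(d,'wrist',c)*1000
m=(d>0)&(abs(W[...,2]-149)<4)&(W[...,0]>556)&(W[...,0]<674)&(W[...,1]<-76)&(W[...,1]>-230)
n,lab,st,ce=cv2.connectedComponentsWithStats(m.astype(np.uint8))
for i in range(1,n):
    if st[i,4]>150: print(ce[i],cv2.minAreaRect(W[lab==i][:,:2].astype(np.float32)))
print(heading()[:,1],slide_to([434,276,210]))
E
```

```text
t: 15.85
eef_pos: [0.5827, -0.1145, 0.1332]
tool_rot: [0.001, -0.018, 1.0, -0.0]
force: [-0.9, -0.0, -1.8]
gripper_width: 0.0264
grasp_force: 60.0
t: 16.45
eef_pos: [0.5841, -0.1154, 0.2164]
tool_rot: [0.003, -0.017, 1.0, -0.001]
force: [0.5, 0.0, 0.2]
gripper_width: 0.0361
grasp_force: 0.0
[319.01298701 214.56185919] ((582.0090942382812, -115.82410430908203), (28.43012046813965, 27.83244514465332), 2.9295949935913086)
[-0.034997    0.99937918 -0.00405867] [137.2 396.7   4.9]
```

```bash
python3 -m crank '[{"slide":[15,45,0],"roll":0},{"slide":[30,90,0],"roll":0},{"slide":[46,136,0],"roll":0},{"slide":[62,182,0],"roll":0},{"slide":[78,228,10],"roll":0},{"slide":[94,274,35],"roll":-2},{"slide":[110,318,60],"roll":-4},{"slide":[126,362,80],"roll":-6},{"slide":[137,396,96],"roll":-6},{"slide":[137,396,96],"roll":-6}]' -1
python3 -m crank '[{"slide":[0,0,0],"roll":0},{"slide":[0,0,0],"roll":0}]' -1
python3 -c "
from h import *
slugs()"
```

```text
t: 17.5
eef_pos: [0.4266, 0.2796, 0.1135]
tool_rot: [-0.003, -0.073, 0.997, -0.0]
force: [0.4, -0.1, -0.1]
gripper_width: 0.086
grasp_force: 0.0
t: 17.7
eef_pos: [0.432, 0.2758, 0.1165]
tool_rot: [0.0, -0.069, 0.998, -0.0]
force: [0.6, 0.0, -0.8]
gripper_width: 0.085
grasp_force: 0.0
tool y heading 97.9 [0.4323 0.2755 0.1168]
slug px [438. 210.] at [421.8 370.7] ang 69.4 roll 28.5 slide to z4 [ -2.6  95.7 112.8]
slug px [318. 208.] at [433.7 275.7] ang 6.8 roll 1.1 slide to z4 [ -1.2  -0.  112.8]
slug px [317. 316.] at [536.9 288.8] ang 4.0 roll 3.9 slide to z4 [-105.3   -1.3  112.9]
slug px [401. 359.] at [575.6 376.9] ang 21.9 roll -14.0 slide to z4 [-155.7   80.7  113. ]
```

```bash
python3 -m crank '[{"slide":[-1.2,0,45],"roll":1},{"slide":[-1.2,0,90],"roll":1},{"slide":[-1.2,0,108],"roll":1},{"slide":[-1.2,0,112],"roll":1},{"slide":[-1.2,0,112],"roll":1}]' -1
python3 -m crank '[{"slide":[0,0,0],"roll":0},{"slide":[0,0,0],"roll":0},{"slide":[0,0,0],"roll":0},{"slide":[0,0,0],"roll":0},{"slide":[0,0,0],"roll":0},{"slide":[0,0,0],"roll":0},{"slide":[0,0,-50],"roll":0},{"slide":[0,0,-100],"roll":0},{"slide":[0,0,-150],"roll":0},{"slide":[0,0,-195],"roll":0}]' 1 60
python3 -c "
from h import *
print(slide_to([617,-114,210]))"
```

```text
t: 18.25
eef_pos: [0.4334, 0.2757, 0.0044]
tool_rot: [0.0, -0.06, 0.998, 0.0]
force: [0.6, -0.2, 0.7]
gripper_width: 0.0854
grasp_force: 0.0
t: 19.25
eef_pos: [0.4319, 0.2766, 0.2015]
tool_rot: [0.0, -0.061, 0.998, 0.0]
force: [1.0, 1.1, -2.1]
gripper_width: 0.0268
grasp_force: 59.7
[-135.9 -410.3   -8.5]
```

```bash
python3 -m crank '[{"slide":[-15,-45,-5],"roll":1},{"slide":[-31,-92,-8],"roll":2},{"slide":[-47,-140,-8],"roll":3},{"slide":[-63,-187,-8],"roll":4},{"slide":[-79,-235,-8],"roll":5},{"slide":[-95,-282,-8],"roll":5},{"slide":[-110,-330,-8],"roll":5},{"slide":[-124,-372,-8],"roll":5},{"slide":[-136,-410,-8],"roll":5},{"slide":[-136,-410,-8],"roll":5}]'
python3 -m crank '[{"slide":[0,0,0],"roll":0},{"slide":[0,0,0],"roll":0}]'
python3 -c "
from h import *
print(slide_to([617,-114,131]),r.observe()['gripper_width'])"
```

```text
t: 20.25
eef_pos: [0.6197, -0.1194, 0.2072]
tool_rot: [0.002, -0.015, 1.0, -0.002]
force: [-0.3, 1.7, -0.8]
gripper_width: 0.0266
grasp_force: 59.7
t: 20.45
eef_pos: [0.6162, -0.1125, 0.2068]
tool_rot: [-0.001, -0.018, 1.0, 0.001]
force: [0.1, 0.9, -1.7]
gripper_width: 0.0268
grasp_force: 59.7
[-0.9 -1.6 75.8] 0.026835653546901785
```

```bash
python3 -m crank '[{"slide":[-0.5,-1.5,35],"roll":0},{"slide":[-0.5,-1.5,60],"roll":0},{"slide":[-0.5,-1.5,71],"roll":0},{"slide":[-0.5,-1.5,76],"roll":0},{"slide":[-0.5,-1.5,76],"roll":0},{"slide":[-0.5,-1.5,76],"roll":0}]'
python3 -m crank '[{"slide":[0,0,0],"roll":0},{"slide":[0,0,0],"roll":0},{"slide":[0,0,0],"roll":0},{"slide":[0,0,-20],"roll":0},{"slide":[0,0,-65],"roll":0},{"slide":[0,0,-80],"roll":0}]' 0.15
cat >> h.py <<'E'
def inpan(save=None,z0=149):
    c=r.calibration('wrist');im,d=r.snapshot('wrist')
    if save: cv2.imwrite(save,im)
    W=world(d,'wrist',c)*1000; hsv=cv2.cvtColor(im,cv2.COLOR_BGR2HSV)
    m=(d>0)&(abs(W[...,2]-z0)<4)&(W[...,0]>556)&(W[...,0]<674)&(W[...,1]<-76)&(W[...,1]>-230)
    n,lab,st,ce=cv2.connectedComponentsWithStats(m.astype(np.uint8))
    for i in range(1,n):
        if st[i,4]>150:
            a=cv2.minAreaRect(W[lab==i][:,:2].astype(np.float32)); print('inpan',ce[i].round(),np.round(a[0]),np.round(a[1]),round(a[2]))
E
python3 -c "
from h import *
inpan()
print(slide_to([537,289,210]))"
```

```text
t: 21.05
eef_pos: [0.6189, -0.1151, 0.1325]
tool_rot: [0.001, -0.018, 1.0, -0.0]
force: [-0.3, -0.6, -1.0]
gripper_width: 0.0265
grasp_force: 59.8
t: 21.65
eef_pos: [0.6202, -0.1161, 0.2156]
tool_rot: [0.003, -0.017, 1.0, -0.001]
force: [0.4, 0.2, 0.3]
gripper_width: 0.0363
grasp_force: 0.0
inpan [322. 166.] [ 582. -116.] [28. 28.] 2
inpan [319. 217.] [ 619. -116.] [28. 28.] 1
[ 69.8 408.1   4.9]
```

```bash
python3 -m crank '[{"slide":[8,46,0],"roll":0},{"slide":[16,94,0],"roll":0},{"slide":[24,143,0],"roll":0},{"slide":[32,190,0],"roll":0},{"slide":[40,238,10],"roll":0},{"slide":[48,284,35],"roll":0},{"slide":[56,328,60],"roll":-1},{"slide":[64,372,80],"roll":-2},{"slide":[70,408,96],"roll":-2},{"slide":[70,408,96],"roll":-2}]' -1
python3 -m crank '[{"slide":[0,0,0],"roll":0},{"slide":[0,0,0],"roll":0}]' -1
python3 -c "
from h import *
slugs()"
```

```text
t: 22.7
eef_pos: [0.5298, 0.2939, 0.112]
tool_rot: [-0.003, -0.038, 0.999, -0.0]
force: [-0.1, -0.4, 0.3]
gripper_width: 0.0856
grasp_force: 0.0
t: 22.9
eef_pos: [0.5343, 0.2893, 0.1155]
tool_rot: [0.0, -0.035, 0.999, -0.0]
force: [0.6, -0.0, 0.4]
gripper_width: 0.0855
grasp_force: 0.0
tool y heading 93.9 [0.5346 0.2889 0.1158]
slug px [449.  60.] at [422.  370.8] ang 69.3 roll 24.6 slide to z4 [106.9  89.4 111.7]
slug px [318. 210.] at [536.9 288.9] ang 2.8 roll 1.1 slide to z4 [ -2.1  -0.2 111.8]
slug px [420. 256.] at [575.3 376.9] ang 21.2 roll -17.3 slide to z4 [-46.5  85.  111.9]
```

```bash
python3 -m crank '[{"slide":[-2,0,45],"roll":0.5},{"slide":[-2,0,90],"roll":0.5},{"slide":[-2,0,107],"roll":0.5},{"slide":[-2,0,111],"roll":0.5},{"slide":[-2,0,111],"roll":0.5}]' -1
python3 -m crank '[{"slide":[0,0,0],"roll":0},{"slide":[0,0,0],"roll":0},{"slide":[0,0,0],"roll":0},{"slide":[0,0,0],"roll":0},{"slide":[0,0,0],"roll":0},{"slide":[0,0,0],"roll":0},{"slide":[0,0,-50],"roll":0},{"slide":[0,0,-100],"roll":0},{"slide":[0,0,-150],"roll":0},{"slide":[0,0,-195],"roll":0}]' 1 60
python3 -c "
from h import *
print(slide_to([653,-114,210]))"
```

```text
t: 23.45
eef_pos: [0.5366, 0.2892, 0.0046]
tool_rot: [0.0, -0.03, 1.0, 0.0]
force: [-0.0, 0.7, 0.1]
gripper_width: 0.0853
grasp_force: 0.0
t: 24.45
eef_pos: [0.5353, 0.2902, 0.2012]
tool_rot: [-0.0, -0.031, 1.0, -0.0]
force: [0.4, 0.4, -2.8]
gripper_width: 0.0265
grasp_force: 59.7
[ -92.7 -410.7   -8.8]
```

```bash
python3 -m crank '[{"slide":[-10,-45,-5],"roll":0},{"slide":[-20,-92,-8],"roll":1},{"slide":[-31,-140,-8],"roll":1},{"slide":[-42,-187,-8],"roll":1},{"slide":[-52,-235,-8],"roll":1.5},{"slide":[-62,-282,-8],"roll":1.5},{"slide":[-72,-330,-8],"roll":1.5},{"slide":[-82,-375,-8],"roll":1.5},{"slide":[-90,-411,-8],"roll":1.5},{"slide":[-90,-411,-8],"roll":1.5}]'
python3 -m crank '[{"slide":[0,0,0],"roll":0},{"slide":[0,0,0],"roll":0}]'
python3 -c "
from h import *
print(slide_to([651,-114,131]),r.observe()['gripper_width'])"
```

```text
t: 25.45
eef_pos: [0.6518, -0.1203, 0.2068]
tool_rot: [0.001, -0.015, 1.0, -0.001]
force: [-0.2, 0.7, -1.8]
gripper_width: 0.0268
grasp_force: 59.7
t: 25.65
eef_pos: [0.6497, -0.1131, 0.2067]
tool_rot: [-0.001, -0.018, 1.0, 0.001]
force: [-0.7, 0.3, -1.7]
gripper_width: 0.0271
grasp_force: 59.7
[-1.4 -1.  75.7] 0.02709956690275859
```

```bash
python3 -m crank '[{"slide":[0,-1,35],"roll":0},{"slide":[0,-1,60],"roll":0},{"slide":[0,-1,71],"roll":0},{"slide":[0,-1,76],"roll":0},{"slide":[0,-1,76],"roll":0},{"slide":[0,-1,76],"roll":0}]'
python3 -m crank '[{"slide":[0,0,0],"roll":0},{"slide":[0,0,0],"roll":0},{"slide":[0,0,0],"roll":0},{"slide":[0,0,-20],"roll":0},{"slide":[0,0,-65],"roll":0},{"slide":[0,0,-80],"roll":0}]' 0.15
python3 -c "
from h import *
inpan()
print(slide_to([575,377,210]))"
```

```text
t: 26.25
eef_pos: [0.6516, -0.1153, 0.1325]
tool_rot: [0.001, -0.018, 1.0, -0.0]
force: [-0.0, 0.9, -0.8]
gripper_width: 0.0267
grasp_force: 59.8
t: 26.85
eef_pos: [0.653, -0.1164, 0.2158]
tool_rot: [0.004, -0.017, 1.0, -0.001]
force: [0.7, 0.3, -0.3]
gripper_width: 0.0361
grasp_force: 0.0
inpan [324. 116.] [ 582. -116.] [28. 28.] 2
inpan [321. 172.] [ 619. -116.] [28. 28.] 2
inpan [319. 217.] [ 652. -116.] [28. 28.] 2
[ 61.6 496.1   4.9]
```

```bash
python3 -m crank '[{"slide":[6,48,0],"roll":0},{"slide":[12,97,0],"roll":0},{"slide":[18,146,0],"roll":0},{"slide":[24,195,0],"roll":0},{"slide":[30,244,0],"roll":0},{"slide":[36,292,10],"roll":0},{"slide":[42,340,30],"roll":-4},{"slide":[48,386,50],"roll":-8},{"slide":[54,430,70],"roll":-13},{"slide":[60,474,90],"roll":-19}]' -1
python3 -m crank '[{"slide":[2,22,6],"roll":0},{"slide":[2,22,6],"roll":0},{"slide":[2,22,6],"roll":0}]' -1
python3 -c "
from h import *
slugs(save='pics/w8.png')"
```

```text
t: 27.9
eef_pos: [0.5734, 0.3574, 0.12]
tool_rot: [-0.0, -0.184, 0.983, -0.0]
force: [0.7, 0.6, -0.4]
gripper_width: 0.0855
grasp_force: 0.0
t: 28.2
eef_pos: [0.564, 0.3756, 0.1147]
tool_rot: [-0.0, -0.183, 0.983, -0.0]
force: [-0.4, -0.6, -0.5]
gripper_width: 0.0855
grasp_force: 0.0
tool y heading 111.0 [0.5648 0.375  0.1153]
slug px [390.  19.] at [422.1 370.8] ang 69.8 roll 41.2 slide to z4 [134.8  47.3 111.3]
slug px [315. 221.] at [576. 377.] ang 21.9 roll -0.9 slide to z4 [-11.1  -2.1 111.3]
```

View pics/w8.png

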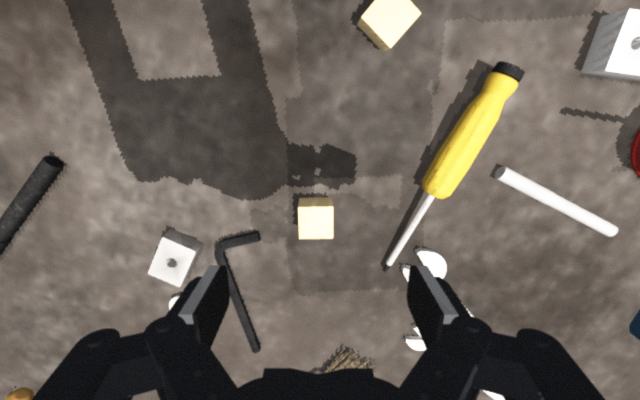

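Slug at (315,218), hex key end at (255,237) and screwdriver tip at (388,265). Fully open fingers would come within a millimetre or so of the hex key, so I'll descend only partly open.

```bash
python3 -m crank '[{"slide":[-11,-2,20],"roll":-0.5},{"slide":[-11,-2,40],"roll":-0.5},{"slide":[-11,-2,80],"roll":-0.5},{"slide":[-11,-2,105],"roll":-0.5},{"slide":[-11,-2,110.5],"roll":-0.5},{"slide":[-11,-2,110.5],"roll":-0.5}]' -0.25
python3 -m crank '[{"slide":[0,0,0],"roll":0},{"slide":[0,0,0],"roll":0},{"slide":[0,0,0],"roll":0},{"slide":[0,0,0],"roll":0},{"slide":[0,0,0],"roll":0},{"slide":[0,0,0],"roll":0},{"slide":[0,0,-50],"roll":0},{"slide":[0,0,-100],"roll":0},{"slide":[0,0,-150],"roll":0},{"slide":[0,0,-195],"roll":0}]' 1 60
python3 -c "
from h import *
print(slide_to([597,-163,210]))"
```

```text
t: 28.85
eef_pos: [0.5761, 0.3763, 0.0047]
tool_rot: [-0.0, -0.186, 0.983, -0.0]
force: [0.2, -0.0, 0.7]
gripper_width: 0.0535
grasp_force: 0.0
t: 29.85
eef_pos: [0.5752, 0.3779, 0.2025]
tool_rot: [0.0, -0.187, 0.982, 0.0]
force: [1.1, -0.5, -2.2]
gripper_width: 0.0267
grasp_force: 61.2
[ 178.1 -511.2   -7.8]
```

```bash
python3 -m crank '[{"slide":[15,-44,-5],"roll":2},{"slide":[31,-90,-8],"roll":4},{"slide":[47,-136,-8],"roll":6},{"slide":[63,-182,-8],"roll":8},{"slide":[79,-228,-8],"roll":10},{"slide":[95,-274,-8],"roll":12},{"slide":[111,-320,-8],"roll":15},{"slide":[127,-366,-8],"roll":17},{"slide":[143,-412,-8],"roll":19.5},{"slide":[159,-456,-8],"roll":19.5}]'
python3 -c "
from h import *
print(slide_to([596,-165,210]),r.observe()['gripper_width'])"
```

```text
t: 30.85
eef_pos: [0.5942, -0.1066, 0.2082]
tool_rot: [0.0, -0.017, 1.0, 0.0]
force: [1.4, -0.2, -1.4]
gripper_width: 0.0263
grasp_force: 61.2
[  0.2 -58.4  -1.8] 0.026334417792191617
```

```bash
python3 -m crank '[{"slide":[0,-35,0],"roll":0},{"slide":[0,-60,0],"roll":0},{"slide":[0,-60,0],"roll":0},{"slide":[0,-60,0],"roll":0},{"slide":[0,-60,0],"roll":0}]'
python3 -c "
from h import *
print(slide_to([596,-165,131]),r.observe()['gripper_width'])"
```

```text
t: 31.35
eef_pos: [0.5963, -0.1634, 0.2078]
tool_rot: [-0.0, -0.018, 1.0, 0.0]
force: [0.0, 0.6, -2.0]
gripper_width: 0.0269
grasp_force: 61.2
[ 0.3 -1.6 76.8] 0.026902071398642334
```

```bash
python3 -m crank '[{"slide":[0,-1,35],"roll":0},{"slide":[0,-1,60],"roll":0},{"slide":[0,-1,72],"roll":0},{"slide":[0,-1,77],"roll":0},{"slide":[0,-1,77],"roll":0},{"slide":[0,-1,77],"roll":0}]'
python3 -m crank '[{"slide":[0,0,0],"roll":0},{"slide":[0,0,0],"roll":0},{"slide":[0,0,0],"roll":0},{"slide":[0,0,-20],"roll":0},{"slide":[0,0,-65],"roll":0},{"slide":[0,0,-80],"roll":0}]' 0.15
python3 -c "
from h import *
inpan()
print(slide_to([422,371,210]))"
```

```text
t: 31.95
eef_pos: [0.5975, -0.1649, 0.1324]
tool_rot: [0.001, -0.018, 1.0, -0.0]
force: [-0.5, 1.8, 4.7]
gripper_width: 0.0266
grasp_force: 61.9
t: 32.55
eef_pos: [0.5989, -0.1668, 0.2146]
tool_rot: [0.003, -0.017, 1.0, -0.002]
force: [1.0, -0.6, -0.5]
gripper_width: 0.0361
grasp_force: 0.0
inpan [393. 199.] [ 582. -116.] [28. 28.] 2
inpan [320. 214.] [ 596. -166.] [28. 28.] 2
inpan [387. 246.] [ 620. -116.] [29. 28.] 2
inpan [395. 278.] [ 648. -105.] [26. 10.] 24
[158.7 544.    2.4]
```

```bash
python3 -m crank '[{"slide":[13,46,0],"roll":0},{"slide":[26,92,0],"roll":0},{"slide":[39,138,0],"roll":0},{"slide":[53,184,0],"roll":0},{"slide":[67,230,0],"roll":0},{"slide":[80,276,0],"roll":3},{"slide":[94,322,10],"roll":8},{"slide":[108,368,30],"roll":13},{"slide":[121,414,55],"roll":18},{"slide":[134,460,75],"roll":22.5}]' -1
python3 -m crank '[{"slide":[0,45,10],"roll":0},{"slide":[-8,85,20],"roll":0},{"slide":[-8,85,20],"roll":0},{"slide":[-8,85,20],"roll":0},{"slide":[-8,85,20],"roll":0}]' -1
python3 -c "
from h import *
slugs()"
```

```text
t: 33.6
eef_pos: [0.4478, 0.2837, 0.1375]
tool_rot: [-0.0, 0.18, 0.984, -0.0]
force: [0.2, -0.1, 0.1]
gripper_width: 0.0852
grasp_force: 0.0
t: 34.1
eef_pos: [0.4852, 0.3581, 0.1184]
tool_rot: [-0.001, 0.178, 0.984, -0.001]
force: [-0.2, -0.9, 0.4]
gripper_width: 0.0854
grasp_force: 0.0
tool y heading 69.4 [0.4854 0.358  0.1188]
slug px [305. 123.] at [421.7 370.8] ang 69.5 roll -0.1 slide to z4 [ 64.  -10.2 114.9]
```

```bash
python3 -m crank '[{"slide":[40,-6,10],"roll":0},{"slide":[64,-10,45],"roll":0},{"slide":[64,-10,85],"roll":0},{"slide":[64,-10,108],"roll":0},{"slide":[64,-10,114],"roll":0},{"slide":[64,-10,114],"roll":0}]' -0.5
python3 -m crank '[{"slide":[0,0,0],"roll":0},{"slide":[0,0,0],"roll":0},{"slide":[0,0,0],"roll":0},{"slide":[0,0,0],"roll":0},{"slide":[0,0,0],"roll":0},{"slide":[0,0,0],"roll":0},{"slide":[0,0,-50],"roll":0},{"slide":[0,0,-100],"roll":0},{"slide":[0,0,-150],"roll":0},{"slide":[0,0,-195],"roll":0}]' 1 60
python3 -c "
from h import *
print(slide_to([637,-165,210]))"
```

```text
t: 34.75
eef_pos: [0.4226, 0.3714, 0.0049]
tool_rot: [-0.001, 0.179, 0.984, -0.0]
force: [0.6, -0.7, 1.2]
gripper_width: 0.0642
grasp_force: 0.0
t: 35.75
eef_pos: [0.4226, 0.3723, 0.2026]
tool_rot: [0.0, 0.178, 0.984, 0.0]
force: [0.5, -0.1, -1.9]
gripper_width: 0.0266
grasp_force: 59.9
[-389.  -428.2   -7.5]
```

```bash
python3 -m crank '[{"slide":[-30,-33,-4],"roll":-2},{"slide":[-62,-68,-8],"roll":-4},{"slide":[-94,-103,-8],"roll":-6},{"slide":[-126,-138,-8],"roll":-9},{"slide":[-158,-174,-8],"roll":-12},{"slide":[-190,-209,-8],"roll":-15},{"slide":[-222,-244,-8],"roll":-18},{"slide":[-254,-280,-8],"roll":-20},{"slide":[-286,-315,-8],"roll":-22.5},{"slide":[-318,-350,-8],"roll":-22.5}]'
python3 -m crank '[{"slide":[0,0,0],"roll":0},{"slide":[0,0,0],"roll":0}]'
python3 -c "
from h import *
print(slide_to([637,-165,210]),r.observe()['gripper_width'])"
```

```text
t: 36.75
eef_pos: [0.5981, -0.0686, 0.2083]
tool_rot: [0.0, -0.018, 1.0, 0.0]
force: [0.7, 0.9, -0.7]
gripper_width: 0.0267
grasp_force: 59.9
t: 36.95
eef_pos: [0.5977, -0.0679, 0.2078]
tool_rot: [-0.0, -0.016, 1.0, 0.0]
force: [-0.8, 0.2, -1.5]
gripper_width: 0.0266
grasp_force: 59.9
[-36.2 -98.3  -2.3] 0.026642225284384768
```

```bash
python3 -m crank '[{"slide":[-17,-45,0],"roll":0.3},{"slide":[-34,-88,0],"roll":0.3},{"slide":[-36,-98,0],"roll":0.3},{"slide":[-36,-98,0],"roll":0.3},{"slide":[-36,-98,0],"roll":0.3},{"slide":[-36,-98,0],"roll":0.3},{"slide":[-36,-98,0],"roll":0.3}]'
python3 -c "
from h import *
print(slide_to([637,-165,131]),r.observe()['gripper_width'])"
```

```text
t: 37.65
eef_pos: [0.6369, -0.1615, 0.2081]
tool_rot: [-0.0, -0.016, 1.0, 0.0]
force: [0.1, 0.1, -0.9]
gripper_width: 0.0266
grasp_force: 60.0
[-0.  -3.5 77.1] 0.02660244978070479
```

```bash
python3 -m crank '[{"slide":[0,-3,35],"roll":0},{"slide":[0,-3,60],"roll":0},{"slide":[0,-3,72],"roll":0},{"slide":[0,-3,77],"roll":0},{"slide":[0,-3,77],"roll":0},{"slide":[0,-3,77],"roll":0}]'
python3 -m crank '[{"slide":[0,0,0],"roll":0},{"slide":[0,0,0],"roll":0},{"slide":[0,0,0],"roll":0},{"slide":[0,0,-20],"roll":0},{"slide":[0,0,-65],"roll":0},{"slide":[0,30,-80],"roll":0},{"slide":[0,75,-80],"roll":0},{"slide":[0,120,-80],"roll":0},{"slide":[0,145,-80],"roll":0},{"slide":[0,145,-80],"roll":0}]' 0.15
python3 - <<'E'
from h import *
inpan('pics/w9.png'); print(r.observe()['eef_pos'],r.observe()['q'])
for t in('pan_handle','pan_hinge'): lm(t,'wrist')
c=r.calibration('wrist');im,d=r.snapshot('wrist');W=world(d,'wrist',c)*1000;hsv=cv2.cvtColor(im,cv2.COLOR_BGR2HSV)
m=((hsv[...,0]<5)|(hsv[...,0]>175))&(hsv[...,1]>150)&(d>0)&(W[...,2]>125)&(W[...,2]<150)
P=W[m];print(len(P),cv2.minAreaRect(P[:,:2].astype(np.float32)),np.percentile(P[:,2],98))
for c in('scene','side'):
    r.snapshot(c); print([ (x['confidence'],np.round(x['position'],2).tolist()) for x in r.landmark_of('slug0',c)])
E
```

```text
t: 38.25
eef_pos: [0.6383, -0.1664, 0.132]
tool_rot: [0.001, -0.015, 1.0, -0.0]
force: [-0.3, 0.5, -1.2]
gripper_width: 0.0267
grasp_force: 60.1
t: 39.25
eef_pos: [0.6327, -0.0178, 0.2113]
tool_rot: [-0.0, -0.017, 1.0, 0.001]
force: [-0.5, -0.3, -0.6]
gripper_width: 0.0362
grasp_force: 0.0
inpan [172. 144.] [ 582. -116.] [28. 29.] 2
inpan [ 98. 163.] [ 596. -166.] [28. 29.] 2
inpan [177. 198.] [ 620. -116.] [28. 29.] 2
inpan [107. 218.] [ 636. -167.] [28. 29.] 3
inpan [182. 242.] [ 652. -116.] [29. 29.] 3
[ 0.63317202 -0.0199387   0.21130816] [-2.07496962e-01  5.60676989e-01  1.43096524e+00 -2.60282243e-04
  1.14956270e+00 -1.81100682e+00]
pan_handle wrist 0.57 [613, -20, 135] [322, 188]
pan_hinge wrist 0.81 [616, -193, 119] [97, 180]
2082 ((608.6912231445312, -21.522869110107422), (97.59667205810547, 11.289005279541016), 2.355311393737793) 142.14184017974708
[(0.71, [0.6, -0.16, 0.13]), (0.66, [0.66, -0.11, 0.12]), (0.57, [0.58, -0.12, 0.12]), (0.49, [0.64, -0.16, 0.12]), (0.48, [0.62, -0.11, 0.12])]
[(0.69, [0.58, -0.12, 0.12]), (0.58, [0.65, -0.11, 0.12]), (0.56, [0.6, -0.17, 0.13]), (0.54, [0.62, -0.12, 0.13]), (0.51, [0.64, -0.17, 0.12])]
```

View pics/w9.png

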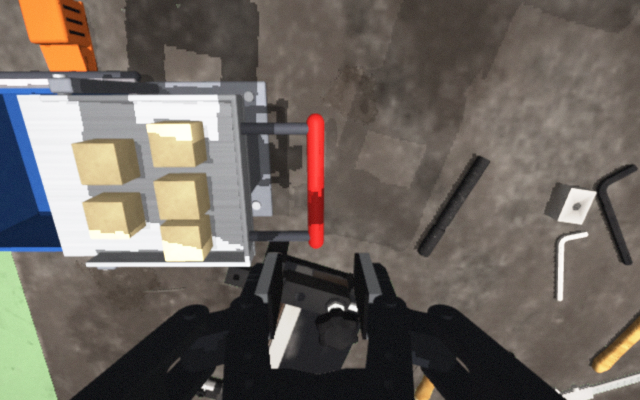

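All five slugs are in the pan (five cubes at (105,160), (178,143), (181,195), (113,215), (186,240)) and none is left on the bench. Handle centre at (609,-21.5), image (316,180). Grip it.

```bash
python3 -m crank '[{"slide":[23,-1,10],"roll":0},{"slide":[23,-1,45],"roll":0},{"slide":[23,-1,80],"roll":0},{"slide":[23,-1,95],"roll":0},{"slide":[23,-1,95],"roll":0},{"slide":[23,-1,95],"roll":0}]' 0.15
python3 -m crank '[{"slide":[0,0,0],"roll":0},{"slide":[0,0,0],"roll":0},{"slide":[0,0,0],"roll":0},{"slide":[0,0,0],"roll":0},{"slide":[0,0,0],"roll":0}]' 1 70
```

```text
t: 40.25
eef_pos: [0.6108, -0.024, 0.1162]
tool_rot: [0.0, -0.014, 1.0, -0.0]
force: [-0.6, -0.4, 0.9]
gripper_width: 0.0363
grasp_force: 0.0
t: 40.75
eef_pos: [0.6114, -0.0203, 0.1177]
tool_rot: [0.002, -0.014, 1.0, 0.002]
force: [1.1, 8.7, 0.9]
gripper_width: 0.0098
grasp_force: 68.2
```

```bash
python3 -m crank '[{"slide":[0,-0.9,-8.7],"roll":0},{"slide":[0,-2.3,-17.4],"roll":0},{"slide":[0,-4.1,-26],"roll":0},{"slide":[0,-6.3,-34.5],"roll":0},{"slide":[0,-8.9,-42.9],"roll":0},{"slide":[0,-10.4,-47],"roll":0},{"slide":[0,-12,-51],"roll":0},{"slide":[0,-12,-51],"roll":0}]'
python3 - <<'E'
from h import *
r.snapshot('side')
for x in r.landmark_of('slug0','side'): print(round(x['confidence'],2),np.round(x['position'],3).tolist())
E
```

```text
t: 41.55
eef_pos: [0.6118, -0.0315, 0.1684]
tool_rot: [0.002, -0.014, 1.0, 0.003]
force: [3.7, 8.4, -2.1]
gripper_width: 0.0093
grasp_force: 68.2
0.6 [0.62, -0.121, 0.148]
0.59 [0.638, -0.169, 0.131]
0.47 [0.599, -0.172, 0.134]
0.45 [0.586, -0.12, 0.146]
```

```bash
python3 -m crank '[{"slide":[0,-3.5,-8],"roll":0},{"slide":[0,-7.3,-16],"roll":0},{"slide":[0,-11.5,-23.7],"roll":0},{"slide":[0,-16,-31],"roll":0},{"slide":[0,-21,-38.5],"roll":0},{"slide":[0,-26.5,-45.4],"roll":0},{"slide":[0,-32.5,-52],"roll":0},{"slide":[0,-38,-58.4],"roll":0},{"slide":[0,-44.5,-64.5],"roll":0},{"slide":[0,-51,-70],"roll":0}]'
python3 -m crank '[{"slide":[0,0,0],"roll":0},{"slide":[0,0,0],"roll":0},{"slide":[0,0,0],"roll":0},{"slide":[0,0,0],"roll":0},{"slide":[0,0,0],"roll":0}]'
python3 - <<'E'
from h import *
im,d=r.snapshot('side'); a=im[100:180,290:410]
for x in r.landmark_of('slug0','side'): print(round(x['confidence'],2),np.round(x['position'],3).tolist())
im,d=r.snapshot('scene'); b=im[180:300,350:490]
for x in r.landmark_of('slug0','scene'): print(round(x['confidence'],2),np.round(x['position'],3).tolist())
a=cv2.resize(a,None,fx=3.5,fy=3.5,interpolation=cv2.INTER_CUBIC);b=cv2.resize(b,None,fx=2.5,fy=2.5,interpolation=cv2.INTER_CUBIC)
o=np.zeros((300,a.shape[1]+b.shape[1],3),np.uint8);o[:a.shape[0],:a.shape[1]]=a;o[:b.shape[0],a.shape[1]:]=b;cv2.imwrite('pics/tip.png',o)
E
```

```text
t: 42.65
eef_pos: [0.6136, -0.0808, 0.2409]
tool_rot: [0.003, -0.015, 1.0, 0.005]
force: [0.4, 12.6, 8.6]
gripper_width: 0.0093
grasp_force: 68.3
t: 43.15
eef_pos: [0.6137, -0.081, 0.241]
tool_rot: [0.003, -0.015, 1.0, 0.004]
force: [0.5, 12.7, 9.7]
gripper_width: 0.0095
grasp_force: 68.6
0.7 [0.664, -0.278, 0.032]
0.55 [0.616, -0.26, 0.032]
0.46 [0.606, -0.298, 0.056]
0.4 [0.638, -0.283, 0.047]
```

View pics/tip.png

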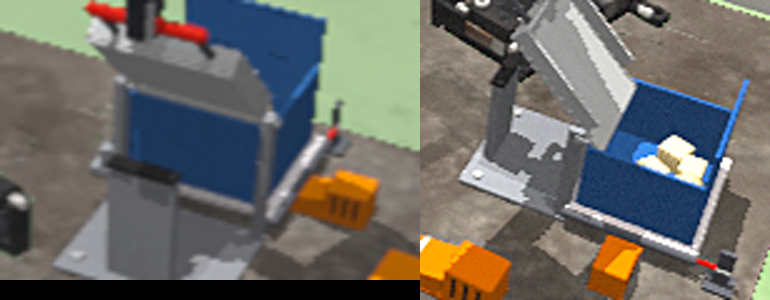

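The pan is empty and the slugs lie in the hopper at (680,160); wedge and pointer are unchanged. Lowering along the same arc.

```bash
python3 -m crank '[{"slide":[0,6.5,5.5],"roll":0},{"slide":[0,13,12],"roll":0},{"slide":[0,24.5,25],"roll":0},{"slide":[0,35,39],"roll":0},{"slide":[0,43.8,54.3],"roll":0},{"slide":[0,51,70],"roll":0},{"slide":[0,54.2,78],"roll":0},{"slide":[0,56.8,86.8],"roll":0},{"slide":[0,59,95.3],"roll":0},{"slide":[0,60.8,104],"roll":0}]'
python3 -m crank '[{"slide":[0,1,8],"roll":0},{"slide":[0,1.5,13],"roll":0},{"slide":[0,2,17],"roll":0},{"slide":[0,2,17],"roll":0},{"slide":[0,2,17],"roll":0},{"slide":[0,2,17],"roll":0}]'
```

```text
t: 44.35
eef_pos: [0.6115, -0.0225, 0.1347]
tool_rot: [0.002, -0.015, 1.0, 0.002]
force: [1.9, 7.9, 2.3]
gripper_width: 0.0096
grasp_force: 73.3
t: 44.95
eef_pos: [0.6114, -0.0204, 0.1179]
tool_rot: [0.002, -0.015, 1.0, 0.002]
force: [0.2, 9.2, 1.2]
gripper_width: 0.0097
grasp_force: 74.5
```

```bash
python3 -m crank '[{"slide":[0,0,0],"roll":0},{"slide":[0,0,0],"roll":0},{"slide":[0,0,0],"roll":0},{"slide":[0,0,0],"roll":0},{"slide":[0,0,-25],"roll":0},{"slide":[0,0,-70],"roll":0},{"slide":[0,0,-115],"roll":0},{"slide":[0,-35,-150],"roll":0},{"slide":[0,-80,-170],"roll":0},{"slide":[0,-125,-180],"roll":0}]' 0.15
python3 -m crank '[{"slide":[0,-45,0],"roll":0},{"slide":[0,-85,0],"roll":0},{"slide":[0,-85,0],"roll":0},{"slide":[0,-85,0],"roll":0}]' 0.15
python3 - <<'E'
from h import *
c=r.calibration('wrist');im,d=r.snapshot('wrist');W=world(d,'wrist',c)*1000;cv2.imwrite('pics/final.png',im)
for x in r.landmark_of('slug0','wrist'): print(round(x['confidence'],2),np.round(x['position'],3).tolist())
for t in('platform_edge','wedge_heel','pan_handle','pan_in'): lm(t,'wrist')
hsv=cv2.cvtColor(im,cv2.COLOR_BGR2HSV)
rim=(hsv[...,0]>100)&(hsv[...,0]<125)&(hsv[...,1]>100)&(d>0)&(W[...,2]>100)&(W[...,2]<114)&(W[...,0]>530)&(W[...,1]<-195)
P=W[rim]; print(len(P)); 
for a,b in((545,565),(565,600),(600,640),(640,680),(680,700)):
    q=P[(P[:,0]>=a)&(P[:,0]<b)]; print(a,len(q),np.percentile(q[:,2],[50,95]).round(1) if len(q)>9 else '')
E
```

```text
t: 45.95
eef_pos: [0.615, -0.1499, 0.2995]
tool_rot: [0.003, -0.016, 1.0, -0.001]
force: [0.7, -0.6, -0.0]
gripper_width: 0.0361
grasp_force: 0.0
t: 46.35
eef_pos: [0.616, -0.2346, 0.2955]
tool_rot: [-0.0, -0.014, 1.0, 0.0]
force: [-0.5, 0.9, 0.2]
gripper_width: 0.036
grasp_force: 0.0
0.85 [0.661, -0.277, 0.034]
0.83 [0.603, -0.3, 0.057]
0.73 [0.611, -0.265, 0.035]
0.64 [0.641, -0.29, 0.041]
0.56 [0.582, -0.273, 0.031]
0.18 [0.539, -0.267, -0.002]
platform_edge wrist 0.66 [539, -268, 23] [292, 100]
wedge_heel wrist 0.97 [489, -268, 3] [293, 58]
pan_handle wrist 0.79 [610, -22, 136] [529, 184]
pan_handle wrist 0.38 [618, -264, 28] [294, 163]
pan_in wrist 0.67 [614, -133, 123] [414, 181]
1449
545 581 [107.5 109.2]
565 127 [107.4 113.3]
600 123 [107.4 113.5]
640 124 [106.9 113.2]
680 494 [106.7 108.4]
```

View pics/final.png

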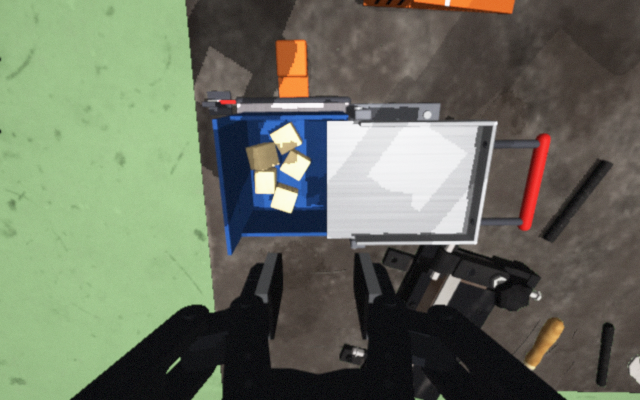

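All five slugs are in the hopper (around (275,170)), the pan is empty and flat, and the wedge is in place at (293,65). The hopper rim reads 107.5 mm at the front and 106.7 mm at the rear, so the platform is level within measuring error.

```bash
python3 -c "
from h import *
print(r.finish_job())"
```

```text
the job is handed in; nothing more can be done
None
```

The job is handed in: the 135 mm wedge holds the platform level to within measuring error, all five slugs went from the pan into the hopper together, the pan is back down flat, and the other things on the bench were left alone.

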